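# Raise the shelf barrier and push the pump head into its bay

### The job

On the low steel shelf, push the counterweighted barrier arm up past its balance point, so that it stays standing by itself. Then push the black pump head along the shelf, past the line of the arm, until the whole of it is inside the walled bay. Leave the arm raised, slide the pump head without lifting or tipping it, and leave the other things where they are.

Things in the scene. Friction and masses are not known exactly. Their poses are not given: they have to be found in the camera images.
- shelf: Low grey steel shelf fixed to the table, top 60 mm above it, 365 mm long (y) by 238 mm deep (x). Origin at table level under the barrier arm, mid-lane. x points across the lane towards the post (about the robot's left), y along the lane away from the bay (about towards the robot), z up. Plate: x -58 to 180 mm, y -165 to 200 mm. Lane: front part, between 15 mm high lips with inner faces at x -54 and 52 mm. The arm's line is y = 0.
- barrier (a joint): Hinge of the barrier arm, rad: 0 = level across the lane, on its stop (every run starts there); grows as the tip rises; 1.48 = nearly upright on the other stop. Balance at about 0.70: below, it falls back to 0; above, it swings on up to 1.48 by itself within about a second and stays. Lifting the tip from 0 takes 1 to 2 N, less as it rises; slightly damped.
- barrier_pivot (a point): Point on the hinge axis, 120 mm along x and 118 mm up from the shelf's origin; the axis runs along the shelf's y. Post 50 mm wide. A steel disc weight, 52 mm across, stands on a stalk 83 mm above the hinge and tips backwards, away from the lane, as the arm rises.
- barrier_tip (a point): Middle of the lower edge of the arm's free end; moves with the arm. Aluminium bar 14 mm wide, 20 mm high, its end 235 mm from the hinge, pointing along the shelf's -x (to the robot's right) when level. Level, its underside is 108 mm above the table, 48 mm above the shelf; its last 57 mm stick out beyond the shelf's front edge with only the table beneath.
- pump_mid (a point): Point on the upright axis of the loose black plastic pump head, 33 mm above its underside. It stands in the open part of the lane (y above 0), too tall to pass under the level arm. Foot 50 mm (its x) by 56 mm (its y, within 0.3 rad of the lane) by 30 mm high, round body 38 mm across above, 69 mm high in all; 100 to 200 g, slides at about 1 N.
- bay_floor (a point): Centre of the bay's floor, on the shelf's top (shelf frame 0, -85, 60 mm). The bay is the lane with y below 0, open above, closed at its end by a wall 41 mm high with inner face at y -161 mm. The other end of the lane, at y 200 mm, has no wall.
- pad_a: Loose brake pad, 20 by 55 by 26 mm, on the shelf behind the lane; origin under its centre. Leave alone.
- pad_b: The second brake pad, like the first, on the shelf behind the lane; origin under its centre. Leave alone.
- mug: White ceramic mug, 80 mm across, 95 mm high, on the table; origin under its centre. Leave alone.
- spoke_wrench: Flat chrome spoke wrench, 110 mm long, 6 mm thick, on the table; origin under the middle of its round 32 mm head, the shank runs along its -x. Leave alone.
- oil_bottle: Oil bottle, 52 mm across, 130 mm high, on the table; origin under its centre. Leave alone.
Mind the look-alikes: they are no part of the job. What is meant by the part that bears pump_mid is not purple, red or white, and is the larger of those in its own colour.

How it is judged:
By the outcome, as a careful person would: the job done as asked, in the order asked, and still so for the second after the job is handed in, with the robot touching nothing.
It also fails if it takes over 53 s, if anything falls off the work surface, if the arm or the gripper's body presses on something with over 40 N, if the wrist force passes 120 N, or if a joint passes its speed limit or range.

### The arm

A 6-joint arm with a two-finger parallel gripper is mounted at the origin on the work surface. World frame = base frame: x ahead of the robot, y to its left, z up, the work surface at z = 0. Lengths are in m, angles in degrees, forces in N, time in s.
With the tool pointing down it reaches from about 0.3 to 0.775 m from the base axis. Payload 14.6 kg.
Tool frame: the origin (TCP) lies at the very end of the fingers, on their centre line; the grasp point (between the pads) lies 19 mm behind it (r.pinch_z is the distance from the TCP to the grasp point, in m); z points along the fingers, y is the line along which they close (so a half turn about z gives the same grasp; the last joint's range is limited). The gripper opens to 94 mm and grips with 3 to 60 N. Pads are 16 mm wide; open, the fingers measure 119 mm over their backs; the gripper's body (75 mm by 177 mm) begins 78 mm behind the grasp point.
Start: joints at [64.595, 17.183, 87.147, -0, 75.671, -3.816], TCP at [0.202, 0.511, 0.205] pointing down, gripper open.
Joint ranges: [-173.82, 173.82], [-45.26, 126.66], [13.44, 144.39], [-59.66, 239.66], [0, 175.72], [-146.38, 146.38]. Speed limits (degrees/s): [127.2, 127.2, 147.25, 180, 180, 180].

### API

Orientations are given as [roll, pitch, yaw] about the fixed x, y, z axes, in that order (R = Rz(yaw) Ry(pitch) Rx(roll)).
In Python, from bench import r gives the robot as it stands. The module is installed in compiled form; this text tells all that it offers.
- The arm moves only by the tool servo_tool, never from a script. Its argument "series" is a list of rows, each a list of 3 entries, a list of its own where there are three numbers: the turn, a rotation vector about the tool's x, y, z in units of 8 degrees (1.0 is 8 degrees), then the shift along the tool's x, y, z in cm, then the closure, from -1 (fully open) to 1 (shut). In form: [[[rx, ry, rz], [x, y, z], jaw], ...]. A call has 1 to 8 rows; each row shifts and turns the commanded pose from where the row before left it, along the tool's axes as they then stand; what a row does not reach is not made up. A row lasts 1/8 s, in which the tool goes at most 62.5 mm and 10.7 degrees, less where a joint would pass 70% of its speed; a pose out of reach is approached as far as the arm can. A call with a gripper value outside its range is refused whole. The fingers move at their own pace and stop on an object; "newtons" is the grip in N (left out, the last holds). Time passes only in rows, so rows that do not move let the fingers close. It gives the time, the measured TCP pose, the force, the opening and the grip force at its end, in the units of the state.
- r.state(): the state, without advancing time (a new reading comes with each control period).
- r.snapshot(name): name is "scene" or "top"; returns (picture, depth): 384x512x3 uint8, red, green, blue; 384x512 float32, m along the optical axis (not along the pixel's ray), 0 where there is no reading.
- r.camera_info(name): a dict with "fx", "fy", "cx", "cy" (pixels), "distortion" ([k1, k2, p1, p2, k3] as OpenCV has them; the pictures are not rectified), "world_from_camera" (4x4, takes a point from camera to world coordinates). Camera axes: x right, y up, looking along -z (the intrinsics and any distortion apply to the point x, -y, -z); pixel columns grow to the right and rows downward; lengths in m; the calibration is good to about 2 mm. A picture is of the moment at which its call begins. camera_info takes no time and is no camera call.
- r.close_job(): hands the job in; it is judged then, once.
The state is a dict: "t": time; "joint_pos": joint angles; "dq": joint speeds; "joint_torque": joint torques, N m; "tcp_pos": TCP position; "eef_rot": TCP orientation; "contact_force": force on the tool from outside, world axes, zero at the start; "torque": the same for the moment, N m; "width": finger opening in m; "grasp_force": force on a finger pad.
Only numpy, scipy, OpenCV 4.12 (cv2) and the standard library are available. Lean on these libraries where they do the work, as an engineer would, in place of code of your own. Each camera call takes 0.05 s, during which the arm holds its last target. There are 200 camera calls.

## Working session

There is one attempt and no reset: what is moved stays moved. The work goes in short steps, Python scripts to look and compute and a tool call to move; the robot and the scene stay as the last step left them, time stands still between calls to the robot, and variables do not carry over. Pictures are saved under pics/ and viewed, at most 10 in all, crops included, and the job is handed in when it is done.

Besides the shell and the picture viewer there is one more tool, called in YAML: its name, and indented under it one key for each argument. servo_tool: Moves the arm, as the interface text tells. Its arguments: {"type":"object","properties":{"series":{"type":"array"},"newtons":{"type":"number"}},"required":["series"]}

```bash
mkdir -p pics
cat > h.py <<'E'
import numpy as np, cv2
from bench import r
def grab(n,fn=None):
    p,d=r.snapshot(n)
    np.savez('%s.npz'%n,p=p,d=d)
    if fn: cv2.imwrite('pics/'+fn,p[:,:,::-1])
    return p,d
def pts(n,uv,d):
    c=r.camera_info(n);K=np.array([[c['fx'],0,c['cx']],[0,c['fy'],c['cy']],[0,0,1]])
    uv=np.array(uv,float).reshape(-1,1,2)
    q=cv2.undistortPoints(uv,K,np.array(c['distortion']))[:,0]
    T=np.array(c['world_from_camera'])
    ray=np.c_[q[:,0],-q[:,1],-np.ones(len(q))]
    ray=ray@T[:3,:3].T
    return T[:3,3],ray
def onplane(n,uv,z):
    o,ray=pts(n,uv,0); s=(z-o[2])/ray[:,2]; return o+ray*s[:,None]
def bydepth(n,uv,d):
    o,ray=pts(n,uv,0); return o+ray*np.array([d[int(v),int(u)] for u,v in uv])[:,None]
E
python3 - <<'E'
from h import *
for n in('scene','top'):
    grab(n,n+'0.png'); c=r.camera_info(n); print(n,np.round(c['world_from_camera'],3).tolist(),c['fx'])
print(r.state())
E
```

```text
scene [[0.669, -0.426, 0.61, 1.461], [0.743, 0.368, -0.558, -0.814], [0.013, 0.827, 0.563, 0.942], [0.0, 0.0, 0.0, 1.0]] 464.27005247390525
top [[0.015, 0.995, -0.096, 0.427], [-1.0, 0.016, 0.015, 0.019], [0.016, 0.096, 0.995, 1.379], [0.0, 0.0, 0.0, 1.0]] 485.0205876968705
{'t': 0.1, 'joint_pos': array([ 6.45958898e+01,  1.72102764e+01,  8.71729091e+01, -3.21053654e-03,
        7.56716620e+01, -3.81793680e+00]), 'dq': array([-0.0613151 , -0.0289842 , -0.10064507, -0.03168742, -0.04727003,
       -0.03553262]), 'joint_torque': array([ 1.66052650e-03, -5.32642329e+01, -3.53283691e+01,  7.10249855e-02,
        2.34128174e-02, -6.32627894e-05]), 'tcp_pos': array([0.20228744, 0.51121795, 0.20499215]), 'eef_rot': array([-1.79945067e+02, -5.49084347e-04,  1.58414622e+02]), 'contact_force': array([ 0.16397781, -0.58151019,  0.68016424]), 'torque': array([-0.02853364,  0.0576899 , -0.0110403 ]), 'grasp_force': 0.0, 'width': 0.09370301799469688}
```

View pics/scene0.png

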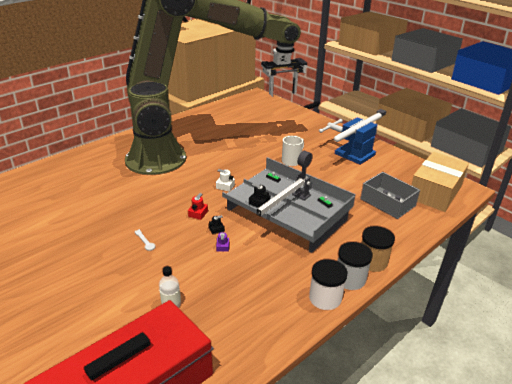

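View pics/top0.png

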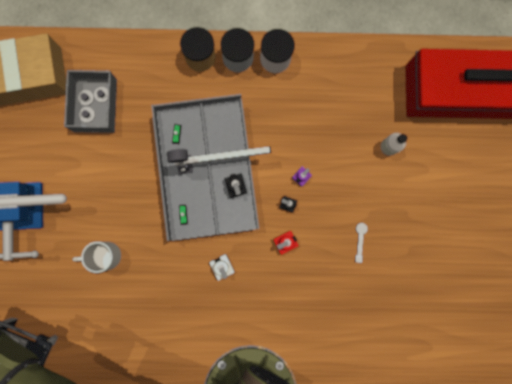

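The scene shows the shelf with the level arm (tip at about top px 268,151). The candidates for the pump head are black on the shelf (top 235,185), small black on the table (288,204), purple (302,177), red (285,243) and white (222,267). The black one on the shelf, in the lane, fits because it is the larger of the two black ones. I'll confirm this in a crop and measure.

Run:
```python
from h import *
t=np.load('top.npz');p,d=t['p'],t['d'];s=np.load('scene.npz')
a=cv2.resize(p[85:255,140:320],(540,510),interpolation=cv2.INTER_CUBIC)
cv2.imwrite('pics/crop1.png',a[:,:,::-1])
# shelf mask by height
vv,uu=np.mgrid[0:384,0:512]; P=bydepth('top',np.c_[uu.ravel(),vv.ravel()],d).reshape(384,512,3)
np.save('P.npy',P)
z=P[...,2]; roi=np.zeros_like(z,bool); roi[85:255,140:275]=1
m=(roi&(z>.045)&(z<.085)).astype(np.uint8)
c=max(cv2.findContours(m,0,2)[0],key=cv2.contourArea)
print('plate px',cv2.boxPoints(cv2.minAreaRect(c)))
Q=P[(m>0)]
rect=cv2.minAreaRect(Q[:,:2].astype(np.float32)*1000);print('rect mm',rect, cv2.boxPoints(rect)); print('z med',np.median(Q[:,2]))
# things above
hsv=cv2.cvtColor(p,cv2.COLOR_RGB2HSV)
blk=((hsv[...,2]<60)).astype(np.uint8)
for c in cv2.findContours(blk,0,2)[0]:
    x,y,w,h=cv2.boundingRect(c)
    if 150<x<310 and 90<y<260 and cv2.contourArea(c)>15:
        mm=np.zeros_like(blk);cv2.drawContours(mm,[c],-1,1,-1);q=P[mm>0];print('blk',x,y,w,h,np.median(q,0),q[:,2].max())
# arm
m=roi&(z>.1); m[:, :]&=True
q=P[m];print('arm z>.1',q.min(0),q.max(0))
m2=roi&(z>.115)&(z<.145)&(hsv[...,2]>150)
q=P[m2];mean=q.mean(0);u,sv,vt=np.linalg.svd(q[:,:2]-mean[:2],full_matrices=False);pr=(q[:,:2]-mean[:2])@vt[0]
print('arm dir',vt[0],mean,'ends',mean[:2]+vt[0]*pr.min(),mean[:2]+vt[0]*pr.max(),len(q))
```

```text
plate px [[151.93279 107.64367]
 [240.80312  95.68035]
 [258.59424 227.84308]
 [169.72392 239.8064 ]]
rect mm ((613.78466796875, 129.6949462890625), (363.6443176269531, 239.300537109375), 8.539138793945312) [[416.2118   221.021   ]
 [451.7444   -15.626818]
 [811.35754   38.368896]
 [775.82495  275.01672 ]]
z med 0.062099015889155895
blk 280 200 16 12 [ 0.51159897 -0.09779614  0.02572288] 0.055371895841570096
blk 225 175 21 23 [0.56201371 0.05448307 0.09318248] 0.1327798174613557
blk 178 165 15 9 [0.60517778 0.18147289 0.07093764] 0.14087591761263485
blk 169 158 17 4 [0.61026096 0.18863893 0.21044272] 0.2257235037814047
blk 155 97 84 14 [0.78946211 0.1645944  0.07371699] 0.09058758538826717
arm z>.1 [ 0.41832304 -0.04151454  0.10007995] [0.81025619 0.27784229 1.37939401]
arm dir [-0.14404727  0.98957081] [0.63866965 0.06567775 0.12898057] ends [ 0.65381508 -0.03836782] [0.62316988 0.17215748] 490
```

View pics/crop1.png

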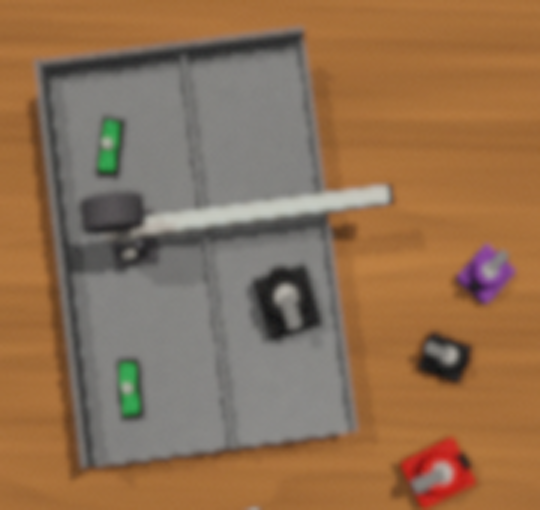

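The crop confirms it: the larger black pump head stands in the lane at crop (287,302), and the small black one on the table at (445,357) is the look-alike. From the plate, the shelf origin is about (0.640, 0.072), with shelf x about (-0.148, 0.989). I'll move first to the arm's free end.

servo_tool:
  series:
    - [[0,0,1.25],[0,0,-2.5],1]
    - [[0,0,1.25],[0,0,-2.5],1]
    - [[0,0,1.25],[0,0,-2.5],1]
    - [[0,0,1.25],[0,0,-2.5],1]
    - [[0,0,1.25],[0,0,-2.5],1]
    - [[0,0,1.25],[0,0,0],1]
    - [[0,0,0],[0,0,0],1]

```text
t: 0.98
tcp_pos: [0.2023, 0.5113, 0.3301]
eef_rot: [-180.0, 0.0, 98.5]
contact_force: [0.2, 0.8, 0.3]
width: 0.0276
grasp_force: 0.0
```

servo_tool:
  series:
    - [[0,0,0],[-4.4,2.3,0],1]
    - [[0,0,0],[-4.4,2.3,0],1]
    - [[0,0,0],[-4.4,2.3,0],1]
    - [[0,0,0],[-4.4,2.3,0],1]
    - [[0,0,0],[-4.4,2.3,0],1]
    - [[0,0,0],[-4.4,2.3,0],1]
    - [[0,0,0],[-4.4,2.3,0],1]
    - [[0,0,0],[-4.4,2.3,0],1]

```text
t: 1.98
tcp_pos: [0.4365, 0.1886, 0.3301]
eef_rot: [-180.0, 0.0, 98.7]
contact_force: [-0.4, 1.2, 0.9]
width: 0.0004
grasp_force: 0.0
```

servo_tool:
  series:
    - [[0,0,0],[-4.4,2.3,0],1]
    - [[0,0,0],[-4.4,2.3,0],1]
    - [[0,0,0],[-4.4,2.3,0],1]
    - [[0,0,0],[-4.4,2.3,0],1]
    - [[0,0,0],[-4.4,2.3,0],1]
    - [[0,0,0],[-4.4,2.3,0],1]
    - [[0,0,0],[-4.4,2.3,0],1]
    - [[0,0,0],[-4.4,2.3,0],1]

```text
t: 2.98
tcp_pos: [0.67, -0.1326, 0.3298]
eef_rot: [-179.9, -0.0, 98.7]
contact_force: [0.4, 0.2, 0.9]
width: 0.0002
grasp_force: 0.0
```

servo_tool:
  series:
    - [[0,1.2,0],[0,0,0],1]
    - [[0,1.2,0],[0,0,0],1]
    - [[0,1.2,0],[0,0,0],1]
    - [[0,1.2,0],[0,0,0],1]
    - [[0,1.2,0],[0,0,0],1]
    - [[0,1.0,0],[0,0,0],1]
    - [[0,0,0],[0,0,0],1]

```text
t: 3.85
tcp_pos: [0.6694, -0.1325, 0.3271]
eef_rot: [-179.8, -56.2, 98.3]
contact_force: [-0.1, -0.3, -0.4]
width: 0.0004
grasp_force: 0.0
```

Run:
```python
from h import *
from scipy.spatial.transform import Rotation as Ro
s=r.state();R=Ro.from_euler('xyz',s['eef_rot'],degrees=True).as_matrix()
print(s['tcp_pos'],s['joint_pos']);print(R.round(3))
c,sn=np.cos(np.radians(98.45)),np.sin(np.radians(98.45));X=np.array([c,sn,0]);Y=np.array([-sn,c,0]);O=np.array([.640,.072,0])
f=lambda a:O+a[0]*X+a[1]*Y+np.array([0,0,a[2]])
print('tip pred',f([-.115,0,.108]))
prev=s['tcp_pos']
for a in ([-.14,0,.078],[-.088,0,.078],[-.08,0,.17],[-.03,0,.255],[0,0,.28]):
    t=f(a);print(a,t.round(3),((t-prev)@R*100).round(2));prev=t
```

```text
[ 0.66939133 -0.13247063  0.32706325] [-29.45875304  52.56716227  32.37003497  52.11003571 123.90738757
 -18.70322564]
[[-0.08   0.989 -0.123]
 [ 0.551  0.146  0.821]
 [ 0.831 -0.002 -0.557]]
tip pred [ 0.65689882 -0.04175161  0.108     ]
[-0.14, 0, 0.078] [ 0.661 -0.066  0.078] [-16.98   0.14  19.4 ]
[-0.088, 0, 0.078] [ 0.653 -0.015  0.078] [ 2.9  -0.    4.32]
[-0.08, 0, 0.17] [ 0.652 -0.007  0.17 ] [ 8.09 -0.02 -4.46]
[-0.03, 0, 0.255] [0.644 0.042 0.255] [ 9.84 -0.02 -0.58]
[0, 0, 0.28] [0.64  0.072 0.28 ] [ 3.75 -0.01  1.1 ]
```

servo_tool:
  series:
    - [[0,0,0],[-3.4,0,3.9],1]
    - [[0,0,0],[-3.4,0,3.9],1]
    - [[0,0,0],[-3.4,0,3.9],1]
    - [[0,0,0],[-3.4,0,3.9],1]
    - [[0,0,0],[-3.4,0,3.8],1]
    - [[0,0,0],[0,0,0],1]

```text
t: 4.6
tcp_pos: [0.6586, -0.0645, 0.0787]
eef_rot: [-179.7, -56.0, 98.4]
contact_force: [0.6, 0.8, 0.9]
width: 0.0003
grasp_force: 0.0
```

Run:
```python
from h import *
p,d=grab('scene'); print(r.state()['tcp_pos'])
q,_=grab('top')
a=cv2.resize(p[130:270,190:370],(450,350),interpolation=cv2.INTER_CUBIC)
b=cv2.resize(q[110:250,170:320],(375,350),interpolation=cv2.INTER_CUBIC)
cv2.imwrite('pics/c2.png',np.hstack([a,b[:,:350]])[:,:,::-1])
```

```text
[ 0.65977162 -0.06568345  0.08175635]
```

View pics/c2.png

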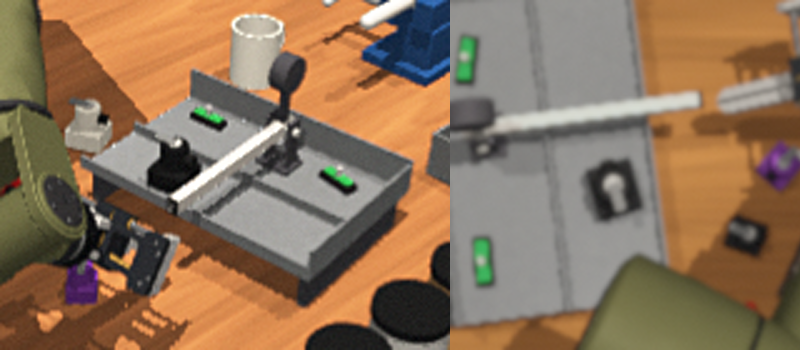

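The fingers (right view 725,98) line up with the bar's end (700,100), and the way ahead is clear. Next I go under the bar and lift.

servo_tool:
  series:
    - [[0,0,0],[1.4,0,2.2],1]
    - [[0,0,0],[1.4,0,2.2],1]
    - [[0,0,0],[0,0,0],1]
    - [[0,0,0],[1.6,0,-0.9],1]
    - [[0,0,0],[1.6,0,-0.9],1]
    - [[0,0,0],[1.6,0,-0.9],1]
    - [[0,0,0],[1.6,0,-0.9],1]
    - [[0,0,0],[1.6,0,-0.9],1]

```text
t: 5.7
tcp_pos: [0.651, -0.0072, 0.1725]
eef_rot: [180.0, -56.0, 98.4]
contact_force: [-0.5, -0.7, -1.0]
width: 0.0003
grasp_force: 0.4
```

Run:
```python
from h import *
p,d=grab('scene'); print(r.state()['tcp_pos'],r.state()['contact_force'])
q,_=grab('top')
a=cv2.resize(p[130:270,190:370],(450,350),interpolation=cv2.INTER_CUBIC)
b=cv2.resize(q[110:250,170:320],(375,350),interpolation=cv2.INTER_CUBIC)
cv2.imwrite('pics/c3.png',np.hstack([a,b[:,:350]])[:,:,::-1])
```

```text
[ 0.6516173  -0.00712961  0.17513101] [-0.7103023   0.03264358  1.72748243]
```

View pics/c3.png

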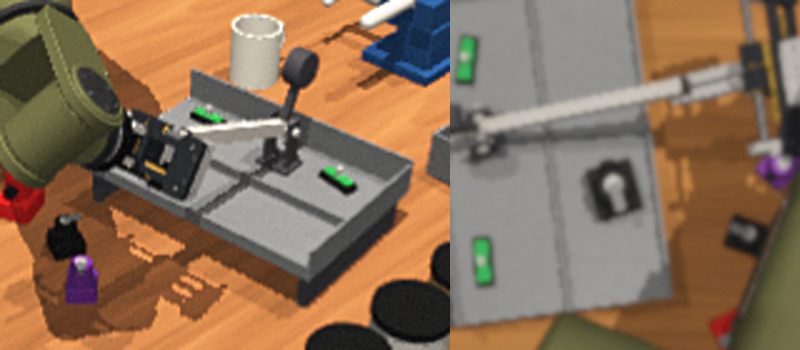

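The arm is on the fingers and about 0.4 rad up, with the bar's end at right view (685,85). I continue past the balance point.

servo_tool:
  series:
    - [[0,0,0],[2,0,-0.1],1]
    - [[0,0,0],[2,0,-0.1],1]
    - [[0,0,0],[2,0,-0.1],1]
    - [[0,0,0],[2,0,-0.1],1]
    - [[0,0,0],[2,0,-0.1],1]
    - [[0,0,0],[1.8,0,0.5],1]
    - [[0,0,0],[1.8,0,0.5],1]
    - [[0,0,0],[0,0,0],1]

```text
t: 6.8
tcp_pos: [0.6392, 0.0733, 0.2821]
eef_rot: [179.9, -56.0, 98.6]
contact_force: [-0.2, 0.1, -0.4]
width: 0.0004
grasp_force: 0.0
```

servo_tool:
  series:
    - [[0,0,0],[0,0,0],1]
    - [[0,0,0],[0,0,0],1]
    - [[0,0,0],[0,0,0],1]
    - [[0,0,0],[0,0,0],1]
    - [[0,0,0],[0,0,0],1]

```text
t: 7.42
tcp_pos: [0.6393, 0.072, 0.281]
eef_rot: [-180.0, -56.0, 98.4]
contact_force: [0.6, 0.9, -0.1]
width: 0.0001
grasp_force: 0.0
```

Run:
```python
from h import *
p,d=grab('scene'); print(r.state()['tcp_pos'],r.state()['contact_force'])
q,_=grab('top')
a=cv2.resize(p[110:270,190:370],(450,400),interpolation=cv2.INTER_CUBIC)
b=cv2.resize(q[90:250,150:290],(350,400),interpolation=cv2.INTER_CUBIC)
cv2.imwrite('pics/c4.png',np.hstack([a,b[:,:350]])[:,:,::-1])
```

```text
[0.63932886 0.07208439 0.28104832] [ 0.47781512 -0.62721818  0.39503713]
```

View pics/c4.png

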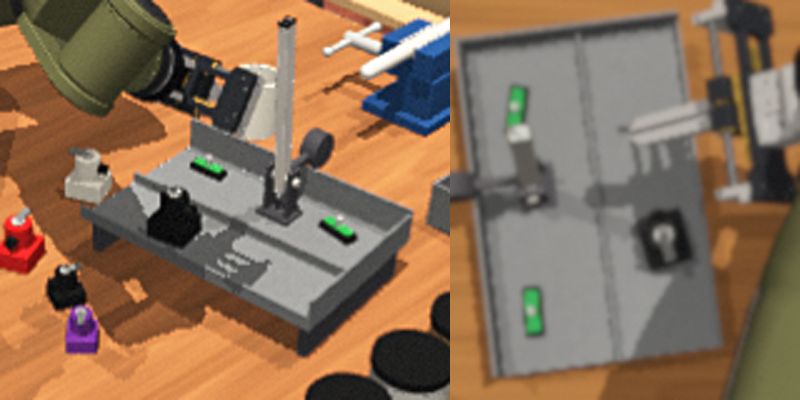

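The arm stands upright by itself (left view 285,20–210). I back away, straighten the tool, and measure the pump head.

servo_tool:
  series:
    - [[0,0,0],[0,0,-5],1]
    - [[0,0,0],[0,0,-5],1]
    - [[0,0,0],[0,0,-5],1]
    - [[0,0,0],[0,0,-3],1]
    - [[0,-1.2,0],[0,0,0],1]
    - [[0,-1.2,0],[0,0,0],1]
    - [[0,-1.2,0],[0,0,0],1]
    - [[0,-1.2,0],[0,0,0],1]

```text
t: 8.52
tcp_pos: [0.6612, -0.0759, 0.3823]
eef_rot: [179.9, -17.3, 98.4]
contact_force: [0.7, 0.2, -1.0]
width: 0.0006
grasp_force: 0.0
```

servo_tool:
  series:
    - [[0,-1.2,0],[0,0,0],1]
    - [[0,-1.0,0],[0,0,0],1]
    - [[0,0,0],[0,0,0],1]

```text
t: 8.9
tcp_pos: [0.661, -0.0735, 0.3826]
eef_rot: [179.9, -0.0, 98.6]
contact_force: [-0.5, -0.6, -0.2]
width: 0.0005
grasp_force: 0.0
```

```bash
cat > pm.py <<'E'
from h import *
c,sn=np.cos(np.radians(98.45)),np.sin(np.radians(98.45));X=np.array([c,sn,0]);Y=np.array([-sn,c,0]);O=np.array([.640,.072,0])
def sh(w): w=np.atleast_2d(w)-O; return np.c_[w@X,w@Y,w[:,2]]*1000
def pump():
    p,d=grab('top'); vv,uu=np.mgrid[0:384,0:512]; uv=np.c_[uu.ravel(),vv.ravel()]
    S=sh(bydepth('top',uv,d)).reshape(384,512,3)
    v=p.max(2)
    lane=(S[...,0]>-52)&(S[...,0]<50)&(S[...,1]>-155)&(S[...,1]<195)
    foot=lane&(S[...,2]>78)&(S[...,2]<102); body=lane&(S[...,2]>104)&(S[...,2]<140)
    allm=lane&(S[...,2]>78)&(S[...,2]<140)
    for n,m in(('foot',foot),('body',body),('all',allm)):
        q=S[m]; 
        if len(q)>5: print(n,len(q),'med',np.median(q,0).round(1),'min',q.min(0).round(1),'max',q.max(0).round(1),'rect',np.round(np.array(sum([list(x) if hasattr(x,'__len__') else [x] for x in cv2.minAreaRect(q[:,:2].astype(np.float32))],[])),1))
    return p
E
python3 - <<'E'
from pm import *
pump(); s=r.state(); print(s['tcp_pos'],s['eef_rot'],sh(s['tcp_pos']))
E
```

```text
foot 197 med [-10.2  86.   91.4] min [-38.7  46.8  78.2] max [ 16.2 107.4 101.9] rect [-11.6  77.1  49.5  56.1   9.3]
body 203 med [-11.7  77.8 126.6] min [-30.3  47.9 105.4] max [  6.7 105.6 136.1] rect [-11.2  76.8  35.5  54.1  35.3]
all 400 med [-11.6  80.  109.3] min [-38.7  46.8  78.2] max [ 16.2 107.4 136.1] rect [-11.5  76.5  49.5  57.7   9.2]
[ 0.66100506 -0.07454054  0.3820436 ] [ 1.79987210e+02 -1.39398205e-01  9.84863448e+01] [[-148.03637692    0.75655095  382.04359883]]
```

servo_tool:
  series:
    - [[0,0,0],[3.4,-3.7,0],1]
    - [[0,0,0],[3.4,-3.7,0],1]
    - [[0,0,0],[3.4,-3.7,0],1]
    - [[0,0,0],[3.4,-3.8,0],1]
    - [[0,0,0],[0,0,5],1]
    - [[0,0,0],[0,0,5],1]
    - [[0,0,0],[0,0,5],1]
    - [[0,0,0],[0,0,5],1]

```text
t: 9.95
tcp_pos: [0.4938, 0.0366, 0.18]
eef_rot: [-180.0, -0.2, 98.2]
contact_force: [1.0, 0.3, -0.3]
width: 0.0006
grasp_force: 0.0
```

servo_tool:
  series:
    - [[0,0,0],[0,0,5],1]
    - [[0,0,0],[0,0,4],1]
    - [[0,0,0],[0,0,2],1]
    - [[0,0,0],[0,0,0],1]
    - [[0,0,0],[0,0,0],1]

```text
t: 10.58
tcp_pos: [0.4945, 0.0369, 0.0725]
eef_rot: [180.0, -0.0, 98.3]
contact_force: [0.0, 0.8, -0.5]
width: 0.0004
grasp_force: 0.0
```

Run:
```python
from pm import *
s=r.state(); print(s['tcp_pos'],s['eef_rot'],sh(s['tcp_pos']),s['contact_force'])
```

```text
[0.49445741 0.03686227 0.07254658] [ 1.79957771e+02 -4.90757492e-02  9.83089317e+01] [[-13.36934703 149.12601179  72.54658118]] [ 0.03380727  0.8285932  -0.52695869]
```

servo_tool:
  series:
    - [[0,0,0],[0,1,0],1]
    - [[0,0,0],[0,1,0],1]
    - [[0,0,0],[0,0.7,0],1]
    - [[0,0,0],[0,0.7,0],1]
    - [[0,0,0],[0,0.7,0],1]
    - [[0,0,0],[0,0.7,0],1]
    - [[0,0,0],[0,0.7,0],1]
    - [[0,0,0],[0,0.7,0],1]

```text
t: 11.58
tcp_pos: [0.5556, 0.0463, 0.0717]
eef_rot: [-180.0, 0.0, 98.4]
contact_force: [-1.7, -0.6, 2.2]
width: 0.0005
grasp_force: 1.2
```

Run:
```python
from pm import *
p,d=grab('scene'); q=pump(); s=r.state();print(sh(s['tcp_pos']),s['contact_force'])
a=cv2.resize(p[110:270,190:370],(450,400),interpolation=cv2.INTER_CUBIC)
b=cv2.resize(q[90:250,150:290],(350,400),interpolation=cv2.INTER_CUBIC)
cv2.imwrite('pics/c5.png',np.hstack([a,b[:,:350]])[:,:,::-1])
```

```text
[[-13.00846352  86.94518114  71.65212025]] [ 0.30710511 -0.41708603  0.39941663]
```

View pics/c5.png

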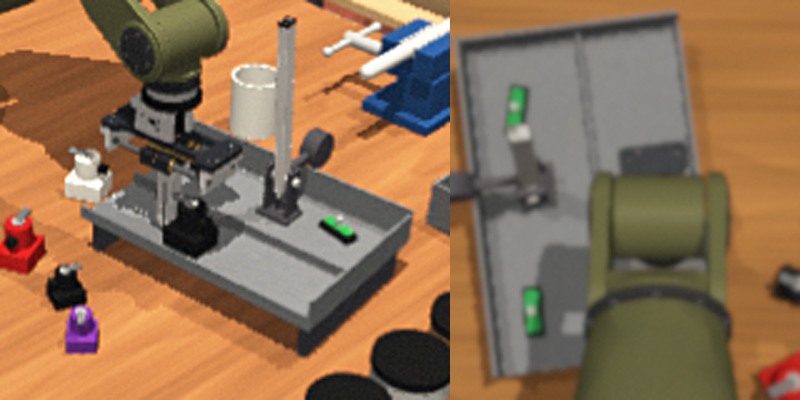

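The pump head is sliding upright ahead of the fingers (left view 190,230), and the arm is still up with clearance to the gripper.

servo_tool:
  series:
    - [[0,0,0],[0,0.75,0],1]
    - [[0,0,0],[0,0.75,0],1]
    - [[0,0,0],[0,0.75,0],1]
    - [[0,0,0],[0,0.75,0],1]
    - [[0,0,0],[0,0.75,0],1]
    - [[0,0,0],[0,0.75,0],1]
    - [[0,0,0],[0,0.75,0],1]
    - [[0,0,0],[0,0.75,0],1]

```text
t: 12.68
tcp_pos: [0.615, 0.0552, 0.0717]
eef_rot: [-180.0, 0.0, 98.4]
contact_force: [-1.0, -0.3, -1.0]
width: 0.0004
grasp_force: 0.4
```

Run:
```python
from pm import *
p,d=grab('scene'); s=r.state();print(sh(s['tcp_pos']),s['contact_force'])
vv,uu=np.mgrid[0:384,0:512]; S=sh(bydepth('scene',np.c_[uu.ravel(),vv.ravel()],d)).reshape(384,512,3)
m=(p.max(2)<60)&(S[...,0]>-50)&(S[...,0]<48)&(S[...,1]>-150)&(S[...,1]<190)&(S[...,2]>64)&(S[...,2]<135)
q=S[m];print(len(q),np.percentile(q,[2,50,98],axis=0).round(0).tolist())
cv2.imwrite('pics/c6.png',cv2.resize(p[90:270,190:370],(500,500),interpolation=cv2.INTER_CUBIC)[:,:,::-1])
```

```text
[[-13.01194494  26.51482223  71.77300468]] [0.8747256  0.16878576 0.14620304]
359 [[-44.0, -43.0, 66.0], [-32.0, -25.0, 90.0], [2.0, 11.0, 124.0]]
```

View pics/c6.png

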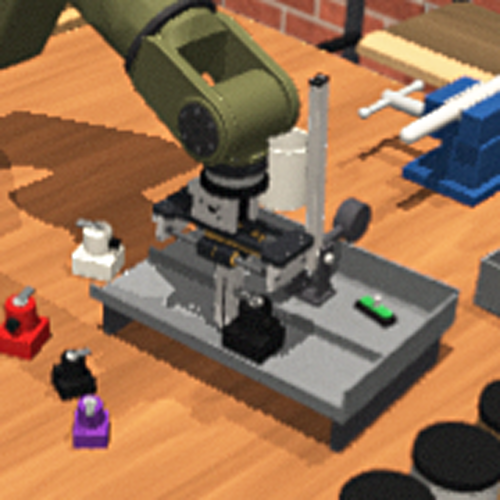

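The pump head (250,325) is upright and halfway through. Arm, pads and look-alikes are untouched. I'll finish the push, then retreat.

servo_tool:
  series:
    - [[0,0,0],[0,0.75,0],1]
    - [[0,0,0],[0,0.75,0],1]
    - [[0,0,0],[0,0.75,0],1]
    - [[0,0,0],[0,0.75,0],1]
    - [[0,0,0],[0,0.75,0],1]
    - [[0,0,0],[0,0.75,0],1]
    - [[0,0,0],[0,0.75,0],1]
    - [[0,0,0],[0,0.4,0],1]

```text
t: 13.72
tcp_pos: [0.6708, 0.0634, 0.0717]
eef_rot: [-180.0, 0.0, 98.4]
contact_force: [-2.4, -0.5, 0.5]
width: 0.0005
grasp_force: 1.0
```

servo_tool:
  series:
    - [[0,0,0],[0,0,0],1]
    - [[0,0,0],[0,-1,0],1]
    - [[0,0,0],[0,-5,0],1]
    - [[0,0,0],[0,-5,0],1]
    - [[0,0,0],[0,-5,0],1]
    - [[0,0,0],[0,-5,-3],1]
    - [[0,0,0],[0,-2,-5],1]
    - [[0,0,0],[0,0,-5],1]

```text
t: 14.72
tcp_pos: [0.4409, 0.0295, 0.2033]
eef_rot: [180.0, 0.0, 98.4]
contact_force: [1.0, -0.5, 0.3]
width: 0.0003
grasp_force: 0.0
```

Run:
```python
from pm import *
p,d=grab('scene'); q=pump(); s=r.state();print(sh(s['tcp_pos']),s['contact_force'])
a=cv2.resize(p[110:270,190:370],(450,400),interpolation=cv2.INTER_CUBIC)
b=cv2.resize(q[90:250,150:290],(350,400),interpolation=cv2.INTER_CUBIC)
cv2.imwrite('pics/c7.png',np.hstack([a,b[:,:350]])[:,:,::-1])
```

```text
foot 203 med [-18.7 -56.7  91.5] min [-41.1 -99.3  78.6] max [  8.7 -42.1 102. ] rect [-16.2 -70.7  57.2  49.7  90. ]
body 205 med [-16.1 -68.5 126.3] min [-34.3 -99.8 104.1] max [  1.9 -41.5 135.6] rect [-16.1 -71.7  37.2  54.2  24.6]
all 408 med [-16.4 -65.2 104.3] min [-41.1 -99.8  78.6] max [  8.7 -41.5 135.6] rect [-16.2 -70.6  58.3  49.7  90. ]
[[-13.08266031 200.17001353 206.6323906 ]] [ 0.76807604 -0.09352726 -0.96610145]
```

View pics/c7.png

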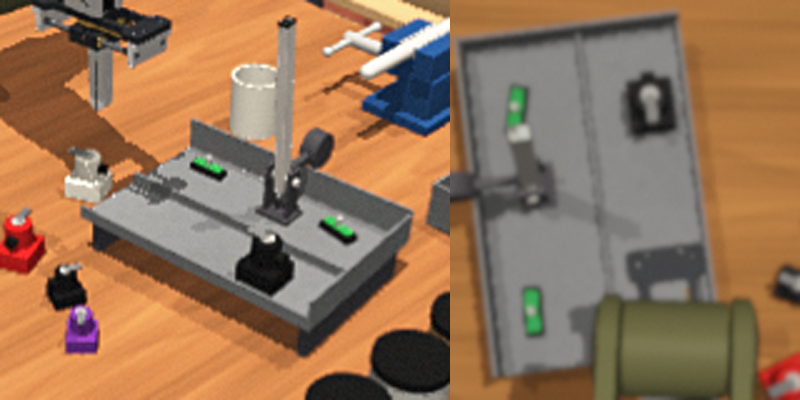

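The pump head stands upright inside the bay (right view 650,105), at shelf y -99 to -42. The arm is still up and the robot is clear of everything. I'll hand the job in.

```bash
python3 -c "
from bench import r
print(r.close_job())"
```

```text
the job is handed in; nothing more can be done
None
```

The job is handed in: the barrier arm stands up by itself, the black pump head was slid upright fully into the bay (shelf y about -99 to -42 mm), and the other things on and around the shelf look undisturbed in the last pictures.

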